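# Bring both pressure screws of an etching press back to zero

### The arm

A 6-joint arm with a two-finger parallel gripper is mounted at the origin on the work surface. World frame = base frame: x ahead of the robot, y to its left, z up, the work surface at z = 0. Lengths are in m, angles in degrees, forces in N, time in s.
With the tool pointing down it reaches from about 0.3 to 0.875 m from the base axis. Payload 4.2 kg.
Tool frame: the origin (TCP) lies on the centre line of the jaws, within the pads' length; the fingertips stand r.tip_reach ahead of it and the grasp point (between the pads) lies 2 mm behind it (r.tip_reach is the distance from the TCP to the fingertips, in m); z points along the fingers, y is the line along which they close (so a half turn about z gives the same grasp; the last joint's range is limited). The gripper opens to 85 mm and grips with 20 to 120 N. Pads are 22 mm wide; open, the fingers measure 114 mm over their backs; the gripper's body (76 mm by 85 mm) begins 54 mm behind the grasp point. The pads swing forward as they close: fully open they stand 13 mm farther back than shut.
Start: joints at [-70.073, 18.312, 89.639, -0, 72.044, -1.146], TCP at [0.207, -0.537, 0.248] pointing down, gripper open.
Joint ranges: [-177.97, 177.97], [-48.28, 115.42], [12.27, 149.76], [-77.06, 257.06], [2.81, 150.46], [-146.56, 146.56]. Speed limits (degrees/s): [147.25, 147.25, 180, 180, 180, 180].

### API

Orientations are given as [roll, pitch, yaw] about the fixed x, y, z axes, in that order (R = Rz(yaw) Ry(pitch) Rx(roll)).
In Python, from cell import r gives the robot as it stands. The module is installed in compiled form; this text tells all that it offers.
- The arm moves only by the tool move_arm, never from a script. Its argument "rows" is a list of rows, each an object of numbers: "dx", "dy", "dz": the shift along the tool's x, y, z in mm; "twist": the turn about the tool's z in rad. A call has 1 to 8 rows; each row shifts and turns the commanded pose from where the row before left it, along the tool's axes as they then stand; what a row does not reach is not made up. A row lasts 1/12 s, in which the tool goes at most 41.7 mm and 7.16 degrees, less where a joint would pass 70% of its speed; a pose out of reach is approached as far as the arm can. A call is refused whole if a number of a shift passes 41.7 or a number of a turn 0.125, either way. A call with a gripper value outside its range is refused whole. "grip" is the finger opening in mm, from 0 to 85.4, set as the call begins (left out, the last holds). The fingers move at their own pace and stop on an object; the grip force is fixed at half the most. Time passes only in rows, so rows that do not move let the fingers close. It gives the time, the measured TCP pose, the force, the opening and the grip force at its end, in the units of the state.
- r.observe(): the state, without advancing time (a new reading comes with each control period).
- r.grab_frame(name): name is "scene" or "top" or "wrist"; returns the picture (384x512x3 uint8, red, green, blue); there is no depth.
- r.camera_params(name): a dict with "intrinsics" (3x3 intrinsics, pixels), "D" ([k1, k2, p1, p2, k3] as OpenCV has them; the pictures are not rectified), "R" (3x3) and "t" (3): a world point X has camera coordinates R X + t. Camera axes: x right, y down, z forward; pixel columns grow to the right and rows downward; lengths in m; the calibration is good to about 2 mm. A picture is of the moment at which its call begins: read the wrist's pose just before it. camera_params takes no time and is no camera call; for the wrist camera it gives the pose at the moment of the call.
- r.job_done(): hands the job in; it is judged then, once.
The state is a dict: "clock": time; "q": joint angles; "qd": joint speeds; "tau": joint torques, N m; "position": TCP position; "eef_rot": TCP orientation; "contact_force": force on the tool from outside, world axes, zero at the start; "torque": the same for the moment, N m; "opening": finger opening in m; "grip_force": force on a finger pad.
Only numpy, scipy, OpenCV 4.12 (cv2) and the standard library are available. Lean on these libraries where they do the work, as an engineer would, in place of code of your own. Each camera call takes 0.05 s, during which the arm holds its last target. There are 200 camera calls.

### The job

The plate is loaded, so bring the pressure back on the small blue etching press: with a fingertip against the side of its upright grip, lightly push the crank on top of each of the two pressure screws round clockwise until the white index line on its dark disc lines up with the long zero line of the scale ring around it. Set both screws, do not clamp or force the cranks, and leave the jar, tin, muller and palette knife standing or lying where they are.

Things in the scene. Friction and masses are not known exactly. Their poses are not given: they have to be found in the camera images.
- press: Blue tabletop etching press, fixed. Origin on the table under its roller; x along the bed (440 x 185 mm, top at 90 mm), y along the roller to the left screw. Bridge 120 x 340 mm, top at 205 mm; upright pressure screws at y = +120 (left) and -120 mm (right). Star drive wheel on the right end (to y = -196 mm, 210 mm high), not used. Heights above the table.
- left_crank: Crank of the left screw; turns about its z (up); origin on the axis at the bridge top. Dark disc, radius 38 mm, top 12.5 mm up; white index line 4.5 x 24 mm to the disc's edge along +x. Hub 26 mm wide, 42 mm high. Arm along -x, 12 mm wide, 28 to 38 mm up, to an upright black grip 68 mm off-axis. Stays where left; about 3 N on the grip turns it; clockwise from above tightens.
- right_crank: Crank of the right pressure screw, the same in every way as left_crank.
- left_scale: Aluminium scale ring around the left disc, outer radius 52 mm, flat top 10 mm above its origin (on the screw axis, at the bridge's top face). It is fixed during the job, but each start has it at another angle. Short thin lines every 10 degrees (6 mm long) and one zero line, twice as long and nearly four times as broad (13 x 4.5 mm), along its +x.
- right_scale: Scale ring around the right disc, the same as left_scale with its own angle.
- left_grip (a point): Middle of the left crank's upright black grip: about 18 mm in diameter, 47 mm tall (38 to 85 mm above the crank's origin, so its top is 290 mm above the table), 68 mm from the screw axis. Never put over 20 N on it.
- right_grip (a point): The same point on the right crank's grip.
- left_index (a point): Outer end of the left crank's white index line, at the edge of the disc, 38 mm from the screw axis.
- right_index (a point): The same point on the right crank.
- left_zero (a point): Inner end of the left scale's long zero line, 38 mm from the screw axis. It starts 0.7 to 2.7 rad clockwise (seen from above) from the index line.
- right_zero (a point): The same point on the right scale.
- jar: Loose glass jar with a metal lid, 60 mm wide, 85 mm tall, on the table beside the press. Origin at its foot. To be left alone.
- tin: Loose ink tin, 72 mm wide, 50 mm tall, on the table beside the press. Origin at its foot. To be left alone.
- muller: Loose glass muller for grinding pigment, 70 mm wide foot, 95 mm tall, on the table beside the press. Origin at its foot. To be left alone.
- knife: Loose palette knife with a wooden handle, 190 mm long, lying on the table beside the press. To be left alone.

How it is judged:
By the outcome, as a careful person would: the job done as asked, in the order asked, and still so for the second after the job is handed in, with the robot touching nothing.
It also fails if it takes over 64 s, if anything falls off the work surface, if the arm or the gripper's body presses on something with over 40 N, if the wrist force passes 120 N, or if a joint passes its speed limit or range.

## Working session

There is one attempt and no reset: what is moved stays moved. The work goes in short steps, Python scripts to look and compute and a tool call to move; the robot and the scene stay as the last step left them, time stands still between calls to the robot, and variables do not carry over. Pictures are saved under pics/ and viewed, at most 10 in all, crops included, and the job is handed in when it is done.

Besides the shell and the picture viewer there is one more tool, called after "Call:" as a command line: name --argument value ..., lists and objects as JSON in quotes. move_arm: Moves the arm, as the interface text tells. Its arguments: {"type":"object","properties":{"rows":{"type":"array","items":{"type":"object","properties":{"dx":{"type":"number"},"dy":{"type":"number"},"dz":{"type":"number"},"twist":{"type":"number"}}}},"grip":{"type":"number"}},"required":["rows"]}

```bash
mkdir -p pics
python3 - <<'E'
from cell import r
import cv2,numpy as np
s=r.observe();print(s['clock'],s['position'],s['eef_rot'],s['opening'],r.tip_reach)
ims=[]
for n in['scene','top']:
    im=r.grab_frame(n)[:,:,::-1];cv2.imwrite(f'pics/{n}0.png',im)
    c=r.camera_params(n);print(n,np.round(c['intrinsics'],1).tolist(),np.round(c['D'],3),np.round(-c['R'].T@c['t'],3),np.round(c['R'],2).tolist())
E
```

```text
0.0 [ 0.20658008 -0.53612312  0.24747353] [-1.79896373e+02 -2.22784868e-03  2.10712347e+01] 0.08580885945777478 0.017
scene [[347.1, 0.0, 256.7], [0.0, 347.1, 191.7], [0.0, 0.0, 1.0]] [0.028 0.    0.    0.    0.   ] [ 1.067 -0.153  0.717] [[0.26, 0.96, -0.01], [0.68, -0.19, -0.71], [-0.69, 0.18, -0.7]]
top [[437.8, 0.0, 256.8], [0.0, 437.8, 185.4], [0.0, 0.0, 1.0]] [0.021 0.    0.    0.    0.   ] [ 0.451 -0.033  1.327] [[0.0, -1.0, -0.01], [-1.0, -0.0, -0.08], [0.08, 0.01, -1.0]]
```

View pics/top0.png

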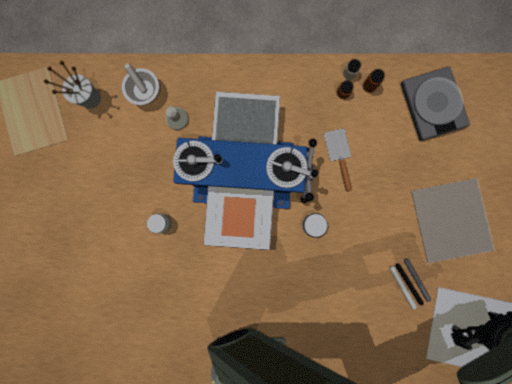

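View pics/scene0.png

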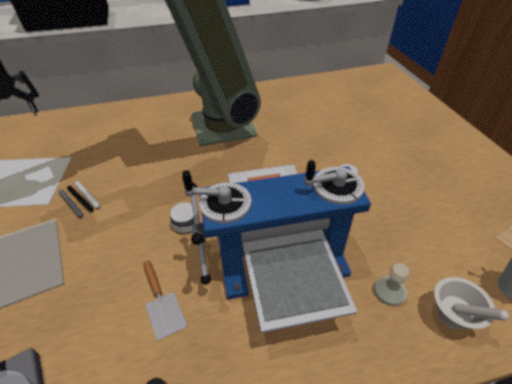

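The top view shows the left screw at about (193,160) and the right one at about (288,167). The grips point right in the image (-y). I'll enlarge both.

```bash
cat > h.py <<'E'
from cell import r
import cv2,numpy as np
def ray(n,px,z,c=None):
    c=c or r.camera_params(n)
    p=cv2.undistortPoints(np.array(px,float).reshape(-1,1,2),c['intrinsics'],np.array(c['D'],float)).reshape(-1,2)
    d=np.c_[p,np.ones(len(p))]@c['R']; o=-c['R'].T@c['t']
    return o+d*((z-o[2])/d[:,2])[:,None]
E
python3 - <<'E'
from h import *
im=cv2.imread('pics/top0.png')
a=cv2.resize(im[130:210,160:330],None,fx=4.6,fy=4.6,interpolation=cv2.INTER_CUBIC);cv2.imwrite('pics/topc.png',a)
b=cv2.imread('pics/scene0.png');b=cv2.resize(b[150:230,170:380],None,fx=3.8,fy=3.8,interpolation=cv2.INTER_CUBIC);cv2.imwrite('pics/scenec.png',b)
print(ray('top',[(193,160),(288,167)],.215))
print(ray('top',[(218,159),(314,174)],.29))
print(ray('scene',[(225,201),(338,183)],.215))
E
```

```text
[[ 0.60099303  0.14592034  0.215     ]
 [ 0.58359291 -0.09739446  0.215     ]]
[[ 0.59346081  0.07409629  0.29      ]
 [ 0.55808049 -0.15472319  0.29      ]]
[[ 0.58570604 -0.0938841   0.215     ]
 [ 0.59948778  0.14456782  0.215     ]]
```

View pics/topc.png

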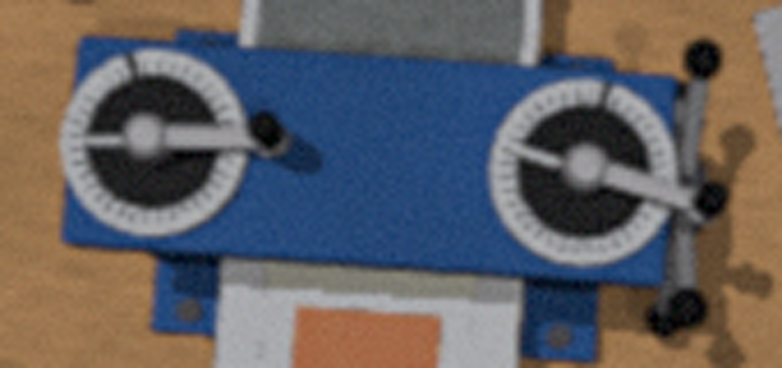

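View pics/scenec.png

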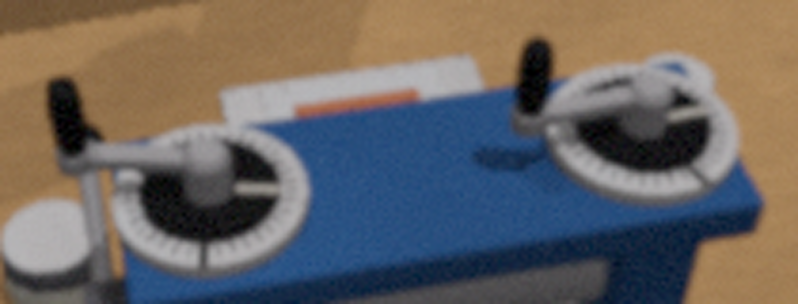

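Dark zero lines are at crop (130,66) on the left ring and (606,95) on the right. The white index lines are near (90,140) and (515,150). Both cranks need roughly 70-80° clockwise, with the grips moving towards the robot. I'll raise the arm and fly over for a wrist-camera measurement.

Call:
move_arm --grip 0 --rows '[{"dz":-38},{"dz":-38},{"dz":-38},{"dz":-38},{"dx":26,"dy":-20},{"dx":26,"dy":-20},{"dx":26,"dy":-20},{"dx":26,"dy":-20}]'

```text
invalid input at $.rows[0]: expected keys dx, dy, dz, twist
```

Call:
move_arm --rows '[{"dx":26,"dy":-20},{"dx":26,"dy":-20},{"dx":26,"dy":-20},{"dx":26,"dy":-20},{"dx":26,"dy":-20},{"dx":26,"dy":-20},{"dx":26,"dy":-20},{"dx":26,"dy":-20}]'

```text
invalid input at $.rows[0]: expected keys dx, dy, dz, twist
```

Call:
move_arm --rows '[{"dx":26,"dy":-20},{"dx":26,"dy":-20},{"dx":26,"dy":-20},{"dx":26,"dy":-20},{"twist":-0.12},{"twist":-0.12},{"twist":-0.12},{"twist":0}]'

```text
invalid input at $.rows[0]: expected keys dx, dy, dz, twist
```

Run:
```python
from h import *
import pickle
s=r.observe();print(s['clock'],s['position'],s['eef_rot'],s['opening'],s['q'])
c=r.camera_params('wrist');im=r.grab_frame('wrist')[:,:,::-1];cv2.imwrite('pics/w1.png',im);pickle.dump(c,open('w1.pkl','wb'))
print(-c['R'].T@c['t'],c['R'].round(2).tolist(),c['intrinsics'][0][0])
cv2.imwrite('pics/w1b.png',cv2.resize(im,(768,576)))
```

```text
0.1 [ 0.2066007  -0.53616064  0.24756363] [-1.79907543e+02 -1.86850070e-03  2.10747892e+01] 0.08544793852356519 [-7.00734711e+01  1.83473401e+01  8.97007561e+01  1.61104431e-05
  7.20443795e+01 -1.14826682e+00]
[ 0.27534109 -0.5091848   0.37323506] [[0.36, -0.93, -0.0], [-0.89, -0.35, 0.29], [-0.27, -0.1, -0.96]] 284.451039259644
```

View pics/w1b.png

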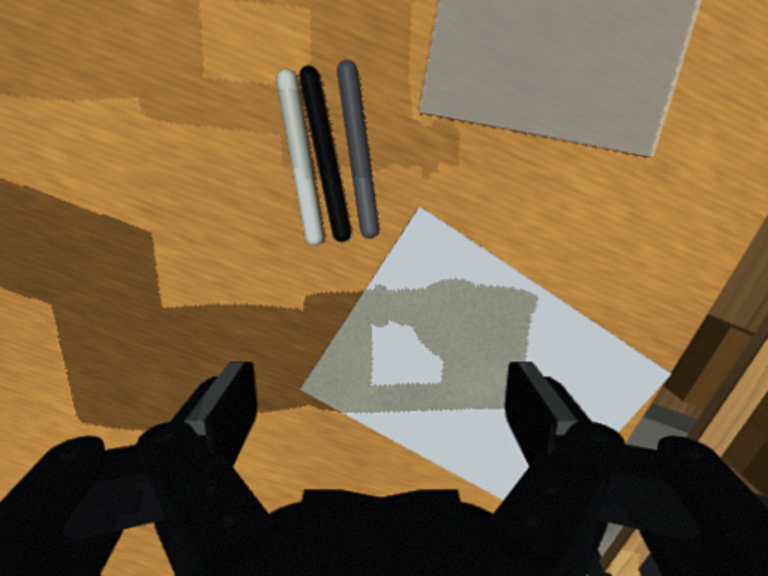

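All four keys are needed in each row. The wrist camera sits on the tool's +x side, and the fingers show in the lower half of its picture.

Call:
move_arm --grip 0 --rows '[{"dx":0,"dy":0,"dz":-38,"twist":0},{"dx":0,"dy":0,"dz":-38,"twist":0},{"dx":0,"dy":0,"dz":-38,"twist":0},{"dx":0,"dy":0,"dz":-38,"twist":0},{"dx":23,"dy":-20,"dz":0,"twist":0},{"dx":23,"dy":-20,"dz":0,"twist":0},{"dx":23,"dy":-20,"dz":0,"twist":0},{"dx":23,"dy":-20,"dz":0,"twist":0}]'

```text
clock: 0.82
position: [0.2641, -0.4276, 0.4001]
eef_rot: [-180.0, -0.0, 21.0]
contact_force: [-0.3, -0.0, -0.3]
opening: 0.0001
grip_force: 0.0
```

Call:
move_arm --rows '[{"dx":23,"dy":-20,"dz":0,"twist":0},{"dx":23,"dy":-20,"dz":0,"twist":0},{"dx":23,"dy":-20,"dz":0,"twist":0},{"dx":23,"dy":-20,"dz":0,"twist":0},{"dx":23,"dy":-20,"dz":0,"twist":0},{"dx":23,"dy":-20,"dz":0,"twist":0},{"dx":23,"dy":-20,"dz":0,"twist":0},{"dx":23,"dy":-20,"dz":0,"twist":0}]'

```text
clock: 1.48
position: [0.3782, -0.2119, 0.4002]
eef_rot: [-180.0, 0.0, 21.1]
contact_force: [0.4, -1.1, 0.3]
opening: -0.0004
grip_force: 0.0
```

Call:
move_arm --rows '[{"dx":23,"dy":-20,"dz":0,"twist":0},{"dx":23,"dy":-20,"dz":0,"twist":0},{"dx":23,"dy":-20,"dz":0,"twist":0},{"dx":23,"dy":-20,"dz":0,"twist":0},{"dx":23,"dy":-20,"dz":0,"twist":0},{"dx":23,"dy":-20,"dz":0,"twist":0},{"dx":23,"dy":-20,"dz":0,"twist":0},{"dx":0,"dy":0,"dz":0,"twist":0}]'

```text
clock: 2.15
position: [0.4796, -0.0209, 0.3995]
eef_rot: [-179.9, -0.0, 21.4]
contact_force: [-0.2, -0.3, -0.1]
opening: 0.0002
grip_force: 0.0
```

Run:
```python
from h import *
import pickle
s=r.observe();print(s['clock'],s['position'],s['eef_rot'],s['opening'],s['q'])
c=r.camera_params('wrist');im=r.grab_frame('wrist')[:,:,::-1];cv2.imwrite('pics/w2.png',im);pickle.dump(c,open('w2.pkl','wb'))
cv2.imwrite('pics/w2b.png',cv2.resize(im,(768,576),interpolation=cv2.INTER_CUBIC))
```

```text
2.15 [ 0.47964742 -0.02089171  0.39945119] [-1.79854282e+02 -4.43539043e-02  2.13626251e+01] 0.00023007704266642966 [-3.9611669   6.13414966 84.24535649  0.15068954 89.64273184 64.67518277]
```

View pics/w2b.png

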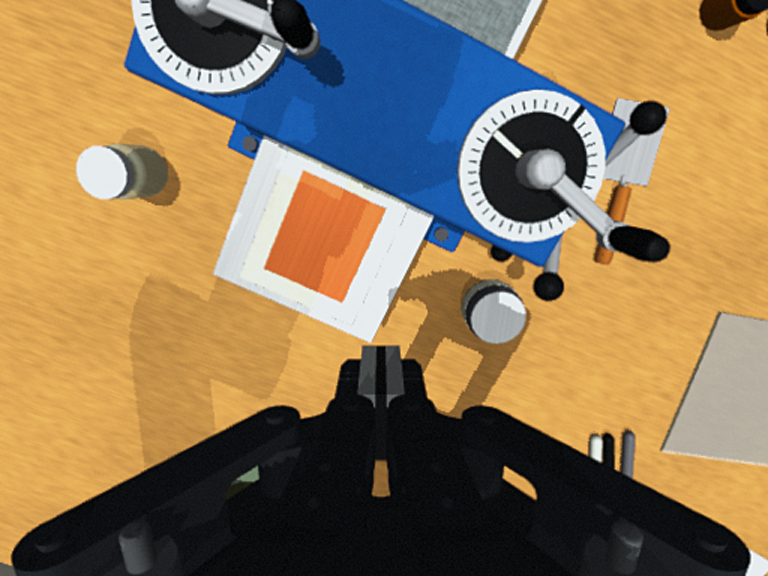

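Wrist view (1.5x): the right screw hub is at about (543,168), its index line ends near (495,132), and its zero line is near (578,115). The right grip top is at about (660,245). The left screw is only partly in view. I'll measure angles by rectifying the picture onto the ring plane.

```bash
cat >> h.py <<'E'
def proj(c,P):
    return cv2.projectPoints(np.array(P,float).reshape(-1,1,3),cv2.Rodrigues(np.array(c['R']))[0],np.array(c['t']),c['intrinsics'],np.array(c['D'],float))[0].reshape(-1,2)
def gray(im,c,P):
    uv=proj(c,P).astype(np.float32); hsv=cv2.cvtColor(im,cv2.COLOR_BGR2HSV)
    g=im.min(2).astype(np.float32)
    return cv2.remap(g,uv[:,0],uv[:,1],cv2.INTER_LINEAR,borderValue=0).ravel()
TH=np.radians(np.arange(0,360,.5))
def ringcentre(n,im,c,guess,z=.215):
    """outer edge of white ring along radial lines, circle fit R=52"""
    from scipy.optimize import least_squares
    p=np.array(guess[:2],float); rr=np.arange(.044,.062,.0003)
    for _ in range(4):
        pts=[]
        for t in TH[::4]:
            P=np.c_[p[0]+rr*np.cos(t),p[1]+rr*np.sin(t),np.full(len(rr),z)]
            g=gray(im,c,P)
            if g[:20].max()<130: continue
            d=np.diff(cv2.GaussianBlur(g[:,None],(1,7),0).ravel()); k=d.argmin()
            if d[k]<-3: pts.append(P[k,:2])
        pts=np.array(pts)
        f=least_squares(lambda v:np.hypot(*(pts-v[:2]).T)-v[2],[*p,.052],loss='soft_l1',f_scale=.001); p=f.x[:2]
    return p,f.x[2],len(pts)
def prof(im,c,p,z,r0,r1):
    return np.mean([gray(im,c,np.c_[p[0]+q*np.cos(TH),p[1]+q*np.sin(TH),np.full(len(TH),z)]) for q in np.linspace(r0,r1,8)],0)
def peak(f):
    f=np.clip(f,0,None); w=np.ones(13)/13; s=np.convolve(np.r_[f[-6:],f,f[:6]],w,'valid'); k=s.argmax()
    i=np.arange(k-12,k+13); v=f[i%720]; v=np.clip(v-.3*v.max(),0,None)
    return (((i*v).sum()/v.sum())*.5)%360
def dial(n,im,c,guess):
    p,R,m=ringcentre(n,im,c,guess)
    a=prof(im,c,p,.215,.0395,.043); zero=peak(np.median(a)-a)     # long line reaches the inner edge
    b=prof(im,c,p,.2175,.020,.035)
    d=(TH[None]-np.radians(zero))
    return p,R,m,zero,b,a
E
python3 - <<'E'
from h import *
import pickle
W=(cv2.imread('pics/w2.png'),pickle.load(open('w2.pkl','rb')));T=(cv2.imread('pics/top0.png'),r.camera_params('top'))
for nm,v,g in [('R wrist',W,(.585,-.096)),('R top',T,(.585,-.096)),('L top',T,(.6,.145))]:
    p,R,m,z,b,a=dial(nm,*v,g)
    ci=[ (k*.5,int(b[k])) for k in range(720) if b[k]>90 and b[k]>=max(b[(np.arange(k-16,k+17))%720])]
    print(nm,p.round(4),R.round(4),m,'zero',z.round(2),'bright peaks',ci, 'dark',[(k*.5,int(a[k])) for k in np.argsort(a)[:3]])
# height by two views of right ring centre: rays
c1=proj(W[1],[[*dial('',*W,(.585,-.096))[0],.215]]);c2=proj(T[1],[[*dial('',*T,(.585,-.096))[0],.215]])
def od(c,px):
    return -c['R'].T@c['t'],ray('',px,0,c)[0]-(-c['R'].T@c['t'])
o1,d1=od(W[1],c1);o2,d2=od(T[1],c2)
s=np.linalg.lstsq(np.c_[d1,-d2],o2-o1,rcond=None)[0];print('tri',o1+s[0]*d1,o2+s[1]*d2)
print('grip top R',ray('',[(660/1.5,245/1.5)],.29,W[1]), 'L',ray('',[(288/1.5,12/1.5)],.29,W[1]))
E
```

```text
R wrist [ 0.5835 -0.0931] 0.0517 170 zero 344.2 bright peaks [(69.5, 237), (256.0, 206)] dark [(np.float64(344.0), 14), (np.float64(344.5), 15), (np.float64(343.5), 15)]
R top [ 0.5839 -0.0931] 0.0522 172 zero 344.22 bright peaks [(71.5, 150), (256.5, 154)] dark [(np.float64(343.5), 80), (np.float64(344.0), 80), (np.float64(344.5), 82)]
L top [0.5999 0.146 ] 0.0522 173 zero 16.1 bright peaks [(88.5, 149), (275.5, 155)] dark [(np.float64(15.5), 81), (np.float64(15.0), 82), (np.float64(16.0), 82)]
tri [ 0.58347097 -0.09307749  0.21511153] [ 0.58383449 -0.09308495  0.21515529]
grip top R [[ 0.56492055 -0.15617152  0.29      ]] L [[0.59830001 0.07529503 0.29      ]]
```

Ring height checks out at 0.215 by triangulation. The right crank needs 85.5° clockwise from 69.7° to 344.2°, and the left needs about 72°. I'll twist so tool +x faces the push direction (yaw 160°), then go behind the right grip.

Call:
move_arm --rows '[{"dx":0,"dy":0,"dz":0,"twist":-0.121},{"dx":0,"dy":0,"dz":0,"twist":-0.121},{"dx":0,"dy":0,"dz":0,"twist":-0.121},{"dx":0,"dy":0,"dz":0,"twist":-0.121},{"dx":0,"dy":0,"dz":0,"twist":-0.121},{"dx":0,"dy":0,"dz":0,"twist":-0.121},{"dx":0,"dy":0,"dz":0,"twist":-0.121},{"dx":0,"dy":0,"dz":0,"twist":-0.121}]'

```text
clock: 2.87
position: [0.4772, -0.0259, 0.4002]
eef_rot: [-180.0, 0.0, 76.8]
contact_force: [-0.4, 0.5, 0.1]
opening: -0.0
grip_force: 0.0
```

Call:
move_arm --rows '[{"dx":0,"dy":0,"dz":0,"twist":-0.121},{"dx":0,"dy":0,"dz":0,"twist":-0.121},{"dx":0,"dy":0,"dz":0,"twist":-0.121},{"dx":0,"dy":0,"dz":0,"twist":-0.121},{"dx":0,"dy":0,"dz":0,"twist":-0.121},{"dx":0,"dy":0,"dz":0,"twist":-0.121},{"dx":0,"dy":0,"dz":0,"twist":-0.121},{"dx":0,"dy":0,"dz":0,"twist":-0.121}]'

```text
clock: 3.53
position: [0.4773, -0.0259, 0.4002]
eef_rot: [-180.0, 0.0, 132.3]
contact_force: [0.2, -0.1, 0.4]
opening: 0.0005
grip_force: 0.0
```

Call:
move_arm --rows '[{"dx":0,"dy":0,"dz":0,"twist":-0.121},{"dx":0,"dy":0,"dz":0,"twist":-0.121},{"dx":0,"dy":0,"dz":0,"twist":-0.121},{"dx":0,"dy":0,"dz":0,"twist":-0.121},{"dx":-32,"dy":-20,"dz":0,"twist":0},{"dx":-32,"dy":-20,"dz":0,"twist":0},{"dx":-32,"dy":-20,"dz":0,"twist":0},{"dx":-32,"dy":-20,"dz":0,"twist":0}]'

```text
clock: 4.2
position: [0.5701, -0.1466, 0.4005]
eef_rot: [-180.0, 0.0, 159.7]
contact_force: [0.3, -0.4, 0.3]
opening: -0.0004
grip_force: 0.0
```

Call:
move_arm --rows '[{"dx":-32,"dy":-20,"dz":0,"twist":0},{"dx":0,"dy":0,"dz":0,"twist":0},{"dx":0,"dy":0,"dz":0,"twist":0}]'

```text
clock: 4.45
position: [0.5933, -0.1765, 0.3985]
eef_rot: [-180.0, -0.2, 159.5]
contact_force: [-0.3, 1.0, 0.2]
opening: 0.0001
grip_force: 0.0
```

Call:
move_arm --rows '[{"dx":0,"dy":7,"dz":0,"twist":0},{"dx":0,"dy":0,"dz":30,"twist":0},{"dx":0,"dy":0,"dz":30,"twist":0},{"dx":0,"dy":0,"dz":30,"twist":0},{"dx":0,"dy":0,"dz":30,"twist":0},{"dx":0,"dy":0,"dz":0,"twist":0},{"dx":4,"dy":0,"dz":0,"twist":0},{"dx":4,"dy":0,"dz":0,"twist":0}]'

```text
clock: 5.12
position: [0.5886, -0.1641, 0.2829]
eef_rot: [180.0, 0.2, 159.8]
contact_force: [0.0, 0.2, 0.5]
opening: -0.0001
grip_force: 0.0
```

Call:
move_arm --rows '[{"dx":3,"dy":0,"dz":0,"twist":0},{"dx":2,"dy":0,"dz":0,"twist":0},{"dx":0,"dy":0,"dz":0,"twist":0}]'

```text
clock: 5.37
position: [0.5836, -0.1629, 0.2823]
eef_rot: [180.0, 0.2, 159.7]
contact_force: [0.4, 0.0, -0.7]
opening: 0.0002
grip_force: 0.0
```

```bash
cat >> h.py <<'E'
AX={'R':(.5836,-.0931),'L':(.6,.146)}
def rel(k):
    s=r.observe();y=np.radians(s['eef_rot'][2]);d=s['position'][:2]-np.array(AX[k])
    x=np.array([np.cos(y),np.sin(y)]);print(s['clock'],'tool frame rel axis mm: x %.1f y %.1f'%(d@x*1e3,d@[x[1],-x[0]]*1e3),'yaw %.1f z %.4f'%(s['eef_rot'][2],s['position'][2]),'F',s['contact_force'].round(1) if hasattr(s['contact_force'],'round') else s['contact_force'])
E
python3 - <<'E'
from h import *
import pickle
rel('R')
c=r.camera_params('wrist');im=r.grab_frame('wrist')[:,:,::-1];cv2.imwrite('pics/w3.png',im)
E
```

```text
5.3667 tool frame rel axis mm: x -24.2 y -65.5 yaw 159.7 z 0.2823 F [ 0.4  0.  -0.7]
```

View pics/w3.png

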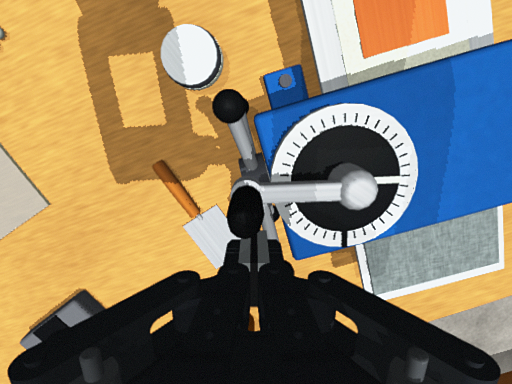

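The wrist view shows the fingers just behind the right grip (245,205), with the dial fully visible: index to the right at (390,180), zero at (346,238). I'll make contact and push round the arc.

Call:
move_arm --rows '[{"dx":4,"dy":0,"dz":0,"twist":0},{"dx":4,"dy":-1.1,"dz":0,"twist":0.06},{"dx":4,"dy":-1.1,"dz":0,"twist":0.06},{"dx":4,"dy":-1.1,"dz":0,"twist":0.06},{"dx":4,"dy":-1.1,"dz":0,"twist":0.06},{"dx":0,"dy":0,"dz":0,"twist":0}]'

```text
clock: 5.92
position: [0.5636, -0.1591, 0.281]
eef_rot: [180.0, 0.1, 145.9]
contact_force: [0.5, -0.8, 2.0]
opening: 0.0002
grip_force: 0.6
```

```bash
cat >> h.py <<'E'
def look(k,name):
    rel(k);c=r.camera_params('wrist');im=r.grab_frame('wrist')[:,:,::-1].copy();cv2.imwrite(name,im)
    p,R,m,z,b,a=dial('',im,c,AX[k])
    ci=[(k*.5,int(b[k])) for k in range(720) if b[k]>90 and b[k]>=max(b[(np.arange(k-16,k+17))%720])]
    out=[]
    for t,v in ci:
        i=np.arange(int(t*2)-20,int(t*2)+21);w=np.clip(b[i%720]-.5*v,0,None);out.append((round((i*w).sum()/w.sum()*.5%360,1),v))
    print(p.round(4),'R %.4f n %d zero %.1f'%(R,m,z),'bright',out)
E
python3 -c "
from h import *
look('R','pics/w4.png')"
```

```text
5.9167 tool frame rel axis mm: x -20.5 y -65.9 yaw 145.9 z 0.2810 F [ 0.5 -0.8  2. ]
[ 0.5834 -0.0935] R 0.0516 n 176 zero 344.8 bright [(np.float64(21.1), 110), (np.float64(55.8), 236), (np.float64(247.9), 215)]
```

Tracking is right: the index moved to 55.8°, with about 71° left.

Call:
move_arm --rows '[{"dx":4,"dy":-1.1,"dz":0,"twist":0.06},{"dx":4,"dy":-1.1,"dz":0,"twist":0.06},{"dx":4,"dy":-1.1,"dz":0,"twist":0.06},{"dx":4,"dy":-1.1,"dz":0,"twist":0.06},{"dx":4,"dy":-1.1,"dz":0,"twist":0.06},{"dx":4,"dy":-1.1,"dz":0,"twist":0.06},{"dx":4,"dy":-1.1,"dz":0,"twist":0.06},{"dx":4,"dy":-1.1,"dz":0,"twist":0.06}]'

```text
clock: 6.63
position: [0.5359, -0.1426, 0.2807]
eef_rot: [180.0, 0.1, 118.4]
contact_force: [2.2, -2.6, 1.2]
opening: 0.0003
grip_force: 1.4
```

Call:
move_arm --rows '[{"dx":4,"dy":-1.1,"dz":0,"twist":0.06},{"dx":4,"dy":-1.1,"dz":0,"twist":0.06},{"dx":4,"dy":-1.1,"dz":0,"twist":0.06},{"dx":4,"dy":-1.1,"dz":0,"twist":0.06},{"dx":4,"dy":-1.1,"dz":0,"twist":0.06},{"dx":4,"dy":-1.1,"dz":0,"twist":0.06},{"dx":0,"dy":0,"dz":0,"twist":0}]'

```text
clock: 7.22
position: [0.5213, -0.1216, 0.2806]
eef_rot: [179.9, 0.0, 97.9]
contact_force: [0.5, 0.2, 0.3]
opening: -0.0002
grip_force: 0.4
```

```bash
python3 -c "
from h import *
look('R','pics/w5.png')"
```

```text
7.2167 tool frame rel axis mm: x -19.7 y -65.7 yaw 97.9 z 0.2806 F [0.5 0.2 0.3]
[ 0.5833 -0.0934] R 0.0516 n 176 zero 344.5 bright [(np.float64(6.0), 221), (np.float64(197.9), 199), (np.float64(333.5), 99)]
```

Call:
move_arm --rows '[{"dx":2.6,"dy":-0.8,"dz":0,"twist":0.04},{"dx":2.6,"dy":-0.8,"dz":0,"twist":0.04},{"dx":2.6,"dy":-0.8,"dz":0,"twist":0.04},{"dx":2.6,"dy":-0.8,"dz":0,"twist":0.04},{"dx":2.6,"dy":-0.8,"dz":0,"twist":0.04},{"dx":2.6,"dy":-0.8,"dz":0,"twist":0.04},{"dx":1.3,"dy":-0.4,"dz":0,"twist":0.02},{"dx":0,"dy":0,"dz":0,"twist":0}]'

```text
clock: 7.93
position: [0.5155, -0.1053, 0.2803]
eef_rot: [180.0, 0.0, 83.0]
contact_force: [0.4, -1.5, -0.2]
opening: 0.0003
grip_force: 1.0
```

```bash
python3 -c "
from h import *
look('R','pics/w6.png')"
```

```text
7.9333 tool frame rel axis mm: x -20.3 y -66.1 yaw 83.0 z 0.2803 F [ 0.4 -1.5 -0.2]
[ 0.5834 -0.0933] R 0.0516 n 175 zero 344.2 bright [(np.float64(183.3), 197), (np.float64(318.0), 99), (np.float64(351.6), 221)]
```

Call:
move_arm --rows '[{"dx":1.3,"dy":-0.4,"dz":0,"twist":0.02},{"dx":1.3,"dy":-0.4,"dz":0,"twist":0.02},{"dx":1.3,"dy":-0.4,"dz":0,"twist":0.02},{"dx":1.3,"dy":-0.4,"dz":0,"twist":0.02},{"dx":1.3,"dy":-0.4,"dz":0,"twist":0.02},{"dx":0,"dy":0,"dz":0,"twist":0}]'

```text
clock: 8.48
position: [0.5142, -0.098, 0.2802]
eef_rot: [-180.0, -0.0, 77.2]
contact_force: [1.4, -2.8, -0.6]
opening: 0.0002
grip_force: 0.9
```

```bash
python3 -c "
from h import *
look('R','pics/w7.png')"
```

```text
8.4833 tool frame rel axis mm: x -20.1 y -66.6 yaw 77.2 z 0.2802 F [ 1.4 -2.8 -0.6]
[ 0.5835 -0.0935] R 0.0517 n 177 zero 344.5 bright [(np.float64(176.5), 195), (np.float64(311.2), 98), (np.float64(345.8), 218)]
```

Call:
move_arm --rows '[{"dx":0.8,"dy":-0.2,"dz":0,"twist":0.012},{"dx":0.7,"dy":-0.2,"dz":0,"twist":0.01},{"dx":0,"dy":0,"dz":0,"twist":0},{"dx":0,"dy":0,"dz":0,"twist":0}]'

```text
clock: 8.87
position: [0.5141, -0.0966, 0.2802]
eef_rot: [-180.0, 0.0, 76.0]
contact_force: [0.5, -2.7, -0.8]
opening: -0.0001
grip_force: 1.0
```

```bash
python3 -c "
from h import *
look('R','pics/w8.png')"
```

```text
8.8667 tool frame rel axis mm: x -20.3 y -66.6 yaw 76.0 z 0.2802 F [ 0.5 -2.7 -0.8]
[ 0.5835 -0.0935] R 0.0517 n 177 zero 344.7 bright [(np.float64(175.5), 195), (np.float64(311.5), 99), (np.float64(344.8), 215)]
```

The right screw reads 344.8° against zero at 344.7°. I'll back off, rise, twist to yaw 178.5° and go behind the left grip.

Call:
move_arm --rows '[{"dx":-8,"dy":0,"dz":0,"twist":0},{"dx":-22,"dy":0,"dz":0,"twist":0},{"dx":0,"dy":0,"dz":-40,"twist":0},{"dx":0,"dy":0,"dz":-40,"twist":0},{"dx":0,"dy":0,"dz":-40,"twist":0},{"dx":0,"dy":0,"dz":0,"twist":-0.119},{"dx":0,"dy":0,"dz":0,"twist":-0.119},{"dx":0,"dy":0,"dz":0,"twist":-0.119}]'

```text
clock: 9.58
position: [0.5069, -0.1258, 0.4012]
eef_rot: [179.9, -0.0, 96.8]
contact_force: [0.9, -0.5, 0.4]
opening: 0.0004
grip_force: 0.0
```

Call:
move_arm --rows '[{"dx":0,"dy":0,"dz":0,"twist":-0.119},{"dx":0,"dy":0,"dz":0,"twist":-0.119},{"dx":0,"dy":0,"dz":0,"twist":-0.119},{"dx":0,"dy":0,"dz":0,"twist":-0.119},{"dx":0,"dy":0,"dz":0,"twist":-0.119},{"dx":0,"dy":0,"dz":0,"twist":-0.119},{"dx":0,"dy":0,"dz":0,"twist":-0.119},{"dx":0,"dy":0,"dz":0,"twist":-0.119}]'

```text
clock: 10.25
position: [0.5067, -0.1257, 0.4002]
eef_rot: [179.9, -0.1, 151.3]
contact_force: [1.2, -0.6, -0.9]
opening: 0.0001
grip_force: 0.0
```

Call:
move_arm --rows '[{"dx":0,"dy":0,"dz":0,"twist":-0.119},{"dx":0,"dy":0,"dz":0,"twist":-0.119},{"dx":0,"dy":0,"dz":0,"twist":-0.119},{"dx":0,"dy":0,"dz":0,"twist":-0.119},{"dx":-18,"dy":30,"dz":0,"twist":0},{"dx":-18,"dy":30,"dz":0,"twist":0},{"dx":-18,"dy":30,"dz":0,"twist":0},{"dx":-18,"dy":30,"dz":0,"twist":0}]'

```text
clock: 10.92
position: [0.583, -0.0069, 0.4004]
eef_rot: [179.9, -0.0, 178.2]
contact_force: [0.1, -0.9, 0.0]
opening: -0.0001
grip_force: 0.0
```

Call:
move_arm --rows '[{"dx":-18,"dy":30,"dz":0,"twist":0},{"dx":-18,"dy":30,"dz":0,"twist":0},{"dx":-16,"dy":27,"dz":0,"twist":0},{"dx":0,"dy":0,"dz":0,"twist":0},{"dx":0,"dy":0,"dz":0,"twist":0}]'

```text
clock: 11.33
position: [0.6376, 0.0785, 0.399]
eef_rot: [180.0, -0.2, 178.4]
contact_force: [0.4, -0.5, -0.4]
opening: -0.0
grip_force: 0.0
```

```bash
python3 -c "
from h import *
look('L','pics/w9.png')"
```

```text
11.3333 tool frame rel axis mm: x -39.5 y -66.4 yaw 178.4 z 0.3990 F [ 0.4 -0.5 -0.4]
[0.5995 0.1461] R 0.0518 n 176 zero 16.2 bright [(np.float64(89.5), 238), (np.float64(270.6), 208)]
```

Left: index 89.5°, zero 16.2°, so 73° to go. The position is good; I'll descend and approach.

Call:
move_arm --rows '[{"dx":0,"dy":0,"dz":30,"twist":0},{"dx":0,"dy":0,"dz":30,"twist":0},{"dx":0,"dy":0,"dz":30,"twist":0},{"dx":0,"dy":0,"dz":30,"twist":0},{"dx":4,"dy":0,"dz":0,"twist":0},{"dx":4,"dy":0,"dz":0,"twist":0},{"dx":4,"dy":0,"dz":0,"twist":0},{"dx":3,"dy":0,"dz":0,"twist":0}]'

```text
clock: 12.05
position: [0.6227, 0.0773, 0.2834]
eef_rot: [180.0, 0.3, 178.2]
contact_force: [-0.4, 1.0, 0.1]
opening: -0.0003
grip_force: 0.0
```

Call:
move_arm --rows '[{"dx":3,"dy":0,"dz":0,"twist":0},{"dx":4,"dy":-1.1,"dz":0,"twist":0.06},{"dx":4,"dy":-1.1,"dz":0,"twist":0.06},{"dx":4,"dy":-1.1,"dz":0,"twist":0.06},{"dx":4,"dy":-1.1,"dz":0,"twist":0.06},{"dx":0,"dy":0,"dz":0,"twist":0}]'

```text
clock: 12.55
position: [0.6036, 0.075, 0.2824]
eef_rot: [180.0, 0.3, 164.4]
contact_force: [1.7, -1.3, 1.1]
opening: 0.0001
grip_force: 0.7
```

```bash
python3 -c "
from h import *
look('L','pics/w10.png')"
```

```text
12.55 tool frame rel axis mm: x -22.5 y -67.5 yaw 164.4 z 0.2824 F [ 1.7 -1.3  1.1]
[0.5993 0.146 ] R 0.0516 n 176 zero 16.2 bright [(np.float64(33.1), 101), (np.float64(76.9), 223), (np.float64(269.3), 225)]
```

Call:
move_arm --rows '[{"dx":4,"dy":-1.1,"dz":0,"twist":0.06},{"dx":4,"dy":-1.1,"dz":0,"twist":0.06},{"dx":4,"dy":-1.1,"dz":0,"twist":0.06},{"dx":4,"dy":-1.1,"dz":0,"twist":0.06},{"dx":4,"dy":-1.1,"dz":0,"twist":0.06},{"dx":4,"dy":-1.1,"dz":0,"twist":0.06},{"dx":4,"dy":-1.1,"dz":0,"twist":0.06},{"dx":4,"dy":-1.1,"dz":0,"twist":0.06}]'

```text
clock: 13.27
position: [0.5714, 0.0813, 0.2814]
eef_rot: [180.0, 0.2, 136.9]
contact_force: [1.4, -3.9, 1.7]
opening: 0.0001
grip_force: 1.7
```

Call:
move_arm --rows '[{"dx":4,"dy":-1.1,"dz":0,"twist":0.06},{"dx":4,"dy":-1.1,"dz":0,"twist":0.06},{"dx":4,"dy":-1.1,"dz":0,"twist":0.06},{"dx":2.6,"dy":-0.8,"dz":0,"twist":0.04},{"dx":2.6,"dy":-0.8,"dz":0,"twist":0.04},{"dx":1.3,"dy":-0.4,"dz":0,"twist":0.02},{"dx":1.3,"dy":-0.4,"dz":0,"twist":0.02},{"dx":0,"dy":0,"dz":0,"twist":0}]'

```text
clock: 13.93
position: [0.5539, 0.0937, 0.2808]
eef_rot: [180.0, 0.0, 119.8]
contact_force: [0.7, -3.7, 1.7]
opening: -0.0001
grip_force: 1.3
```

```bash
python3 -c "
from h import *
look('L','pics/w11.png')"
```

```text
13.9333 tool frame rel axis mm: x -22.5 y -66.0 yaw 119.8 z 0.2808 F [ 0.7 -3.7  1.7]
[0.5992 0.146 ] R 0.0516 n 176 zero 15.8 bright [(np.float64(31.2), 219), (np.float64(223.0), 196), (np.float64(357.6), 90)]
```

Call:
move_arm --rows '[{"dx":2.6,"dy":-0.8,"dz":0,"twist":0.04},{"dx":2.6,"dy":-0.8,"dz":0,"twist":0.04},{"dx":2.6,"dy":-0.8,"dz":0,"twist":0.04},{"dx":2.6,"dy":-0.8,"dz":0,"twist":0.04},{"dx":1.3,"dy":-0.4,"dz":0,"twist":0.02},{"dx":1.3,"dy":-0.4,"dz":0,"twist":0.02},{"dx":0,"dy":0,"dz":0,"twist":0},{"dx":0,"dy":0,"dz":0,"twist":0}]'

```text
clock: 14.65
position: [0.5448, 0.1041, 0.2802]
eef_rot: [180.0, -0.0, 108.4]
contact_force: [-0.1, -1.2, 1.9]
opening: 0.0003
grip_force: 0.9
```

```bash
python3 -c "
from h import *
look('L','pics/w12.png')"
```

```text
14.65 tool frame rel axis mm: x -22.3 y -65.6 yaw 108.4 z 0.2802 F [-0.1 -1.2  1.9]
[0.5992 0.146 ] R 0.0516 n 175 zero 15.4 bright [(np.float64(19.5), 218), (np.float64(211.0), 194), (np.float64(345.1), 90)]
```

Call:
move_arm --rows '[{"dx":1.3,"dy":-0.4,"dz":0,"twist":0.02},{"dx":1.3,"dy":-0.4,"dz":0,"twist":0.02},{"dx":0.7,"dy":-0.2,"dz":0,"twist":0.01},{"dx":0,"dy":0,"dz":0,"twist":0},{"dx":0,"dy":0,"dz":0,"twist":0}]'

```text
clock: 15.12
position: [0.5428, 0.1069, 0.2802]
eef_rot: [-180.0, -0.0, 105.5]
contact_force: [1.4, -2.5, 0.7]
opening: 0.0001
grip_force: 1.0
```

```bash
python3 -c "
from h import *
look('L','pics/w13.png')"
```

```text
15.1167 tool frame rel axis mm: x -22.4 y -65.6 yaw 105.5 z 0.2802 F [ 1.4 -2.5  0.7]
[0.5992 0.1461] R 0.0516 n 176 zero 15.8 bright [(np.float64(16.5), 218), (np.float64(208.1), 193), (np.float64(342.6), 90)]
```

Left reads 16.5° against about 16°. I'll withdraw and check both.

Call:
move_arm --rows '[{"dx":-8,"dy":0,"dz":0,"twist":0},{"dx":-22,"dy":0,"dz":0,"twist":0},{"dx":0,"dy":0,"dz":-40,"twist":0},{"dx":0,"dy":0,"dz":-40,"twist":0},{"dx":0,"dy":0,"dz":-40,"twist":0},{"dx":-25,"dy":-25,"dz":-20,"twist":0},{"dx":-25,"dy":-25,"dz":-20,"twist":0},{"dx":0,"dy":0,"dz":0,"twist":0}]'

```text
clock: 15.83
position: [0.5146, 0.0128, 0.4457]
eef_rot: [179.6, 0.2, 105.3]
contact_force: [-0.2, 0.5, 1.4]
opening: 0.0001
grip_force: 0.0
```

Call:
move_arm --rows '[{"dx":-30,"dy":-25,"dz":0,"twist":0},{"dx":-30,"dy":-25,"dz":0,"twist":0},{"dx":0,"dy":0,"dz":0,"twist":0},{"dx":0,"dy":0,"dz":0,"twist":0}]'

```text
clock: 16.17
position: [0.4832, -0.0559, 0.4403]
eef_rot: [180.0, -0.1, 105.3]
contact_force: [-0.0, 0.4, 0.1]
opening: -0.0
grip_force: 0.0
```

```bash
python3 -c "
from h import *
look('L','pics/w14.png');look('R','pics/w15.png')
cv2.imwrite('pics/w15b.png',cv2.resize(cv2.imread('pics/w15.png'),(768,576),interpolation=cv2.INTER_CUBIC))"
```

```text
16.1667 tool frame rel axis mm: x -164.0 y -165.8 yaw 105.3 z 0.4403 F [-0.   0.4  0.1]
[0.5997 0.1458] R 0.0514 n 110 zero 64.8 bright [(np.float64(18.3), 218), (np.float64(44.9), 115), (np.float64(184.2), 214)]
16.2167 tool frame rel axis mm: x 63.3 y -86.2 yaw 105.4 z 0.4401 F [0.7 0.1 0.6]
[ 0.5835 -0.093 ] R 0.0517 n 170 zero 344.4 bright [(np.float64(172.3), 214), (np.float64(315.3), 91), (np.float64(344.1), 229)]
```

View pics/w15b.png

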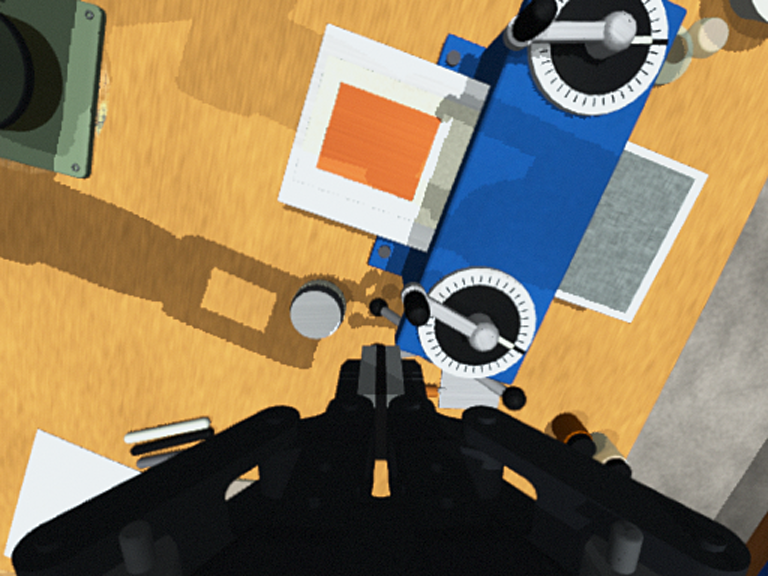

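The right index lines up with its zero line at (510,345). The left index meets its line at (655,42), but the dial is cut off, so I'll move forward to check it properly.

Call:
move_arm --rows '[{"dx":35,"dy":0,"dz":0,"twist":0},{"dx":35,"dy":0,"dz":0,"twist":0},{"dx":35,"dy":0,"dz":0,"twist":0},{"dx":0,"dy":0,"dz":0,"twist":0},{"dx":0,"dy":0,"dz":0,"twist":0}]'

```text
clock: 16.68
position: [0.4557, 0.0487, 0.4401]
eef_rot: [-180.0, -0.0, 105.8]
contact_force: [0.5, 0.1, -0.1]
opening: -0.0002
grip_force: 0.0
```

```bash
python3 -c "
from h import *
look('L','pics/w16.png')
im=cv2.imread('pics/w16.png');c=r.camera_params('wrist');u,v=proj(c,[[*AX['L'],.215]])[0].astype(int);print(u,v)
cv2.imwrite('pics/w16b.png',cv2.resize(im[max(v-60,0):v+60,u-70:u+70],None,fx=5,fy=5,interpolation=cv2.INTER_CUBIC))"
```

```text
16.6833 tool frame rel axis mm: x -54.4 y -165.3 yaw 105.8 z 0.4401 F [ 0.5  0.1 -0.1]
[0.5993 0.1461] R 0.0518 n 164 zero 210.3 bright [(np.float64(16.9), 211), (np.float64(195.8), 194)]
388 124
```

View pics/w16b.png

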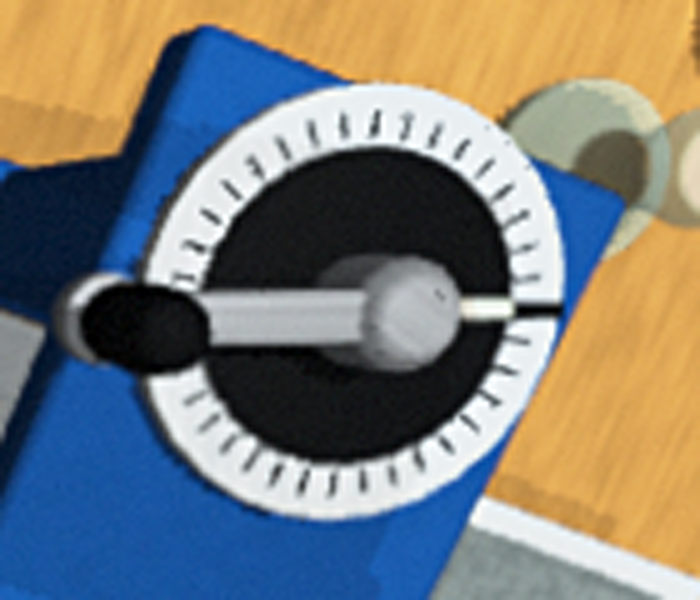

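The left index (485,307) runs straight into the zero line (538,309), within about a degree. The robot is clear, so I'll hand in.

```bash
python3 -c "
from cell import r
print(r.job_done())"
```

```text
the job is handed in; nothing more can be done
None
```

Both pressure screws are pushed clockwise until each index line is within about a degree of its zero line; the arm is clear, no push force I read passed about 5 N, and the job is handed in at about 17 s.

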